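# Load and clamp a slide holder in the mounting press

## Robot

A 6-joint arm with a two-finger parallel gripper is mounted at the origin on the work surface. World frame = base frame: x ahead of the robot, y to its left, z up, the work surface at z = 0. Lengths are in m, angles in degrees, forces in N, time in s.
With the tool pointing down it reaches from about 0.3 to 0.95 m from the base axis. Payload 3.1 kg.
Tool frame: the origin (TCP) lies midway between the tips of the shut fingers; the grasp point (between the pads) lies behind it (r.pinch_z is the z of the grasp point in the tool frame, in m); z points along the fingers, y is the direction in which the jaws open and shut (so a half turn about z gives the same grasp; the last joint's range is limited). The gripper opens to 85 mm and grips with 20 to 120 N. Pads are 22 mm wide; open, the fingers measure 114 mm over their backs; the gripper's body (76 mm by 85 mm) begins 54 mm behind the grasp point. The pads swing forward as they close: fully open they stand 13 mm farther back than shut.
Start: joints at [62.527, 17.653, 93.61, -0, 68.738, -3.994], TCP at [0.249, 0.573, 0.231] pointing down, gripper open.
Joint ranges: [-175.34, 175.34], [-45.06, 112.39], [2.9, 150.54], [-68.45, 248.45], [3.09, 151.38], [-168.51, 168.51]. Speed limits (degrees/s): [159.86, 159.86, 180, 180, 180, 180].

## Interface

Orientations are given as a 3x3 rotation matrix whose columns are the frame's x, y, z axes.
In Python, from station import r gives the robot as it stands. The module is installed in compiled form; this text tells all that it offers.
- The arm moves only by the tool apply_moves, never from a script. Its arguments are lists of equal length, an entry for each row: "offset": the shift along the world's x, y, z in mm, a list of three; "rot": the turn, a rotation vector about the world's x, y, z in rad, a list of three; "fingers": the opening, from -1 (shut) to 1 (fully open). A call has 1 to 20 rows; each row is the pose to reach, as a shift and turn from the pose commanded when the call began; what a row does not reach only later rows make up. A row lasts 1/12 s, in which the tool goes at most 41.7 mm and 7.16 degrees, less where a joint would pass 70% of its speed; a pose out of reach is approached as far as the arm can. A call with a gripper value outside its range is refused whole. The fingers move at their own pace and stop on an object; "force" is the grip in N (left out, the last holds). Time passes only in rows, so rows that repeat a pose let the fingers close. It gives the time, the measured TCP pose, the force and the opening at its end, in the units of the state.
- r.get_state(): the state, without advancing time (a new reading comes with each control period).
- r.get_image(name): name is "scene" or "top"; returns the picture (420x560x3 uint8, red, green, blue); there is no depth.
- r.camera_info(name): a dict with "fx", "fy", "cx", "cy" (pixels), "position" and "attitude" of the camera in the world. Camera axes: x right, y down, z forward; pixel columns grow to the right and rows downward; lengths in m; the calibration is good to about 2 mm. A picture is of the moment at which its call begins. camera_info takes no time and is no camera call.
- r.hand_in(): hands the job in, once; it reports no verdict.
The state is a dict: "time": time; "joints": joint angles; "joint_vel": joint speeds; "joint_torque": joint torques, N m; "tool_pos": TCP position; "ee_rot": TCP orientation; "force": force on the tool from outside, world axes, zero at the start; "ft_torque": the same for the moment, N m; "opening": finger opening in m.
Only numpy, scipy, OpenCV 4.12 (cv2) and the standard library are available. Lean on these libraries where they do the work, as an engineer would, in place of code of your own. Each camera call takes 0.05 s, during which the arm holds its last target.

## Task

Unscrew the press's knob (anticlockwise, it climbs as it turns) until the pad is well clear, slide the blue slide holder by its orange grip into the press's open front, fully home against the back stop. Then screw the knob down until the sprung red-collared pad bears on the slide and has sunk roughly half way (about 4 mm), never bottoming it, and let go. Leave the flask, tube rack, dish and vial where they stand.

Things in the scene. Friction and masses are not known exactly. Their poses are not given: they have to be found in the camera images.
- press: Fixed press. Origin: on the table under its vertical pad axis; x points to the rear (open front faces -x). Grey base x -80 to 30, y -72 to 72, 12 thick. On it side rails, inner faces y +-46, x -23 to 23, 6 high, and a rear back stop, front face x 23, 8 high. Columns y +-54 to +-70, x -13 to 13; bridge on them x -15 to 15, z 70 to 88 (brass bush to 94). Stem, knob and pad ride in it.
- press_seat (a point): Point on the base plate's top (z 12 mm) on the pad axis: the holder's origin belongs here (when against the stop it lies 1 mm further to the rear). Its axes are those of the press.
- press_knob (a joint): Knob turn, rad, 0 to 4.2, grows anticlockwise from above; stem, knob and pad climb 40 mm per full turn (6.37 mm per rad) and stay where left. Gap between free pad and base top = 6.37 mm x value (at most 26.7); the holder needs over 12, better 19. Starts at 0.2 to 1.3. Takes about 0.2 N m to turn, 0.27 when the pad bears.
- knob_grip (a point): Centre of the black round fluted knob with white mark, 40 diameter, 28 high, on its vertical axis at mid height: 119 mm above the table + 6.37 mm per rad; it rises with the stem. Underside 14 below this point. Gripped from above at any yaw.
- press_pad (a joint): How far the sprung pad is pushed up into the stem, m: 0 hanging free, 0.008 bottomed. Spring 3 N at first touch plus 1.5 N per mm. With the holder (12 mm thick) underneath it equals 12 mm - 6.37 mm x knob value, when positive.
- pad_face (a point): Centre of the underside of the round black pad, 30 diameter, 7 thick, on the press axis; the red collar above it disappears as the pad sinks.
- holder: Loose slide holder, about 140 g. Origin: centre of the underside of its blue plate, 44 (x) by 86 (y) by 12 thick, glass slide on top with an amber square in the middle. A neck 16 wide, 8 thick, level with the underside, runs from the plate to x -121; the orange upright grip rib on it spans x -121 to -71, 12 wide (y), top at z 40. It goes into the press with its x along the press's x.
- holder_grip (a point): Middle of the orange rib: holder x -96, z 28 mm. Pinch it from above across its 12 mm thickness (holder y).
- flask: Bystander: conical glass flask, base 82 diameter, neck 34 (lip 38), 140 tall, beside and a little behind the press. Origin: centre of its underside.
- rack: Bystander: wire rack of capped tubes, 60 (x) by 100 (y), 97 tall. Origin: centre of its underside.
- dish: Bystander: flat covered dish, 90 diameter, 19 tall. Origin: centre of its underside.
- vial: Bystander: small amber vial with white cap, 28 diameter, about 55 tall, standing some 90 mm to one side of the holder's grip. Origin: centre of its underside.
Not all that is in view belongs to the job. Several things look just like the holder: the one meant starts farthest to the robot's right. Of the things that look like the press, the smaller one is meant.

How it is judged:
By the outcome, as a careful person would: the job done as asked, in the order asked, and still so for the second after the job is handed in, with the robot touching nothing.
It also fails if it takes over 72 s, if anything falls off the work surface, if the arm or the gripper's body presses on something with over 40 N, if the wrist force passes 120 N, or if a joint passes its speed limit or range.

## Working session

There is one attempt and no reset: what is moved stays moved. The work goes in short steps, Python scripts to look and compute and a tool call to move; the robot and the scene stay as the last step left them, time stands still between calls to the robot, and variables do not carry over. Pictures are saved under pics/ and viewed, and the job is handed in when it is done.

Besides the shell and the picture viewer there is one more tool, called after "Call:" as name(argument=value, ...) on one line, values as JSON. apply_moves: Moves the arm, as the interface text tells. Its arguments: {"type":"object","properties":{"offset":{"type":"array"},"rot":{"type":"array"},"fingers":{"type":"array"},"force":{"type":"number"}},"required":["offset","rot","fingers"]}

```bash
mkdir -p pics; python3 - <<'E'
from station import r
import cv2
for n in("scene","top"):
    im=r.get_image(n); cv2.imwrite(f"pics/{n}0.png",im[:,:,::-1]); print(r.camera_info(n))
print(r.get_state(), r.pinch_z)
E
```

```text
{'fx': 431.8975851687899, 'fy': 431.8975851687899, 'cx': 277.07453305670793, 'cy': 213.601871107519, 'position': array([1.14978296, 0.43510905, 1.08199126]), 'attitude': array([[-0.48468931,  0.71990205, -0.49680711],
       [ 0.87467873,  0.40129078, -0.27185074],
       [ 0.00365821, -0.56630976, -0.82418437]])}
{'fx': 448.7193593802784, 'fy': 448.7193593802784, 'cx': 289.10080392860755, 'cy': 208.97748596288994, 'position': array([0.47435939, 0.1102799 , 1.46255232]), 'attitude': array([[ 0.02284235, -0.99898894,  0.03872112],
       [-0.9997369 , -0.02290605, -0.00120227],
       [ 0.002088  , -0.03868347, -0.99924933]])}
{'time': 0.1, 'joints': array([ 6.25269027e+01,  1.76995591e+01,  9.36827149e+01,  1.10791704e-03,
        6.87381918e+01, -3.99282978e+00]), 'joint_vel': array([-0.04001813, -0.13607477, -0.23642265,  0.02890381, -0.02994365,
        0.0019677 ]), 'joint_torque': array([-9.17846664e-04, -4.16400468e+01, -2.77646792e+01, -2.72633679e-05,
        3.96490999e-03, -5.15069860e-05]), 'tool_pos': array([0.24868531, 0.57257274, 0.2301574 ]), 'ee_rot': array([[-9.17194465e-01,  3.98438629e-01, -9.85949827e-04],
       [ 3.98439815e-01,  9.17192600e-01, -1.85710313e-03],
       [ 1.64364262e-04, -2.09616637e-03, -9.99997790e-01]]), 'force': array([ 0.00322616,  0.86363043, -0.65342101]), 'ft_torque': array([0.01742467, 0.00071974, 0.0094589 ]), 'opening': 0.0858761298174744} -0.0187
```

View pics/scene0.png

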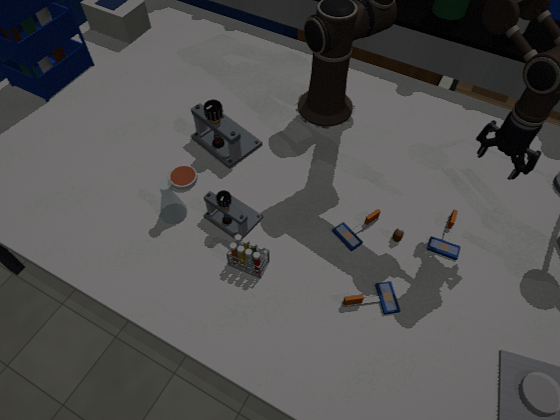

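View pics/top0.png

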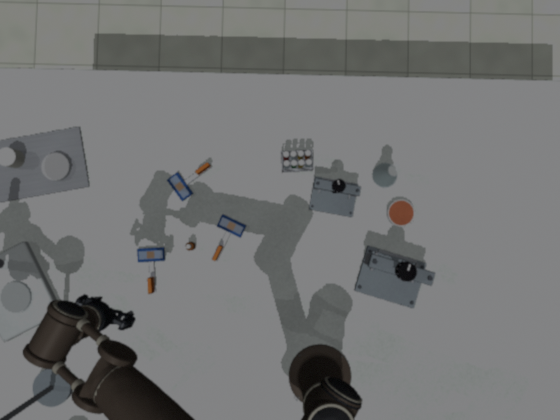

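```bash
python3 - <<'E'
import cv2
t=cv2.imread("pics/top0.png")
a=cv2.resize(t[160:230,295:375],None,fx=9,fy=9,interpolation=cv2.INTER_CUBIC)[:600]
b=cv2.resize(t[205:275,175:255],None,fx=9,fy=9,interpolation=cv2.INTER_CUBIC)[:600]
cv2.imwrite("pics/a.png",cv2.convertScaleAbs(a,alpha=1.5));cv2.imwrite("pics/b.png",cv2.convertScaleAbs(b,alpha=1.5))
s=cv2.imread("pics/scene0.png")
cv2.imwrite("pics/c.png",cv2.convertScaleAbs(cv2.resize(s[180:270,190:280],None,fx=6.5,fy=6.5,interpolation=cv2.INTER_CUBIC),alpha=1.5))
cv2.imwrite("pics/d.png",cv2.convertScaleAbs(cv2.resize(s[195:260,325:410],None,fx=9,fy=9,interpolation=cv2.INTER_CUBIC),alpha=1.5))
E
```

```text
(no output)
```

View pics/a.png

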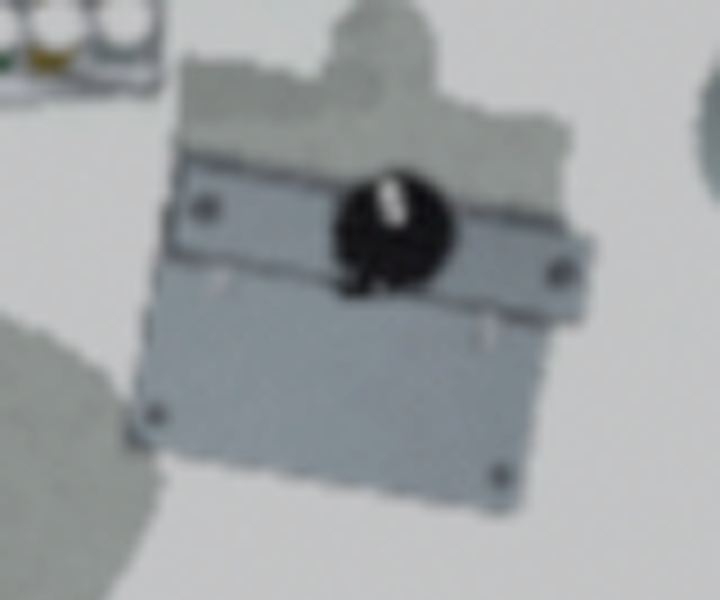

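View pics/b.png

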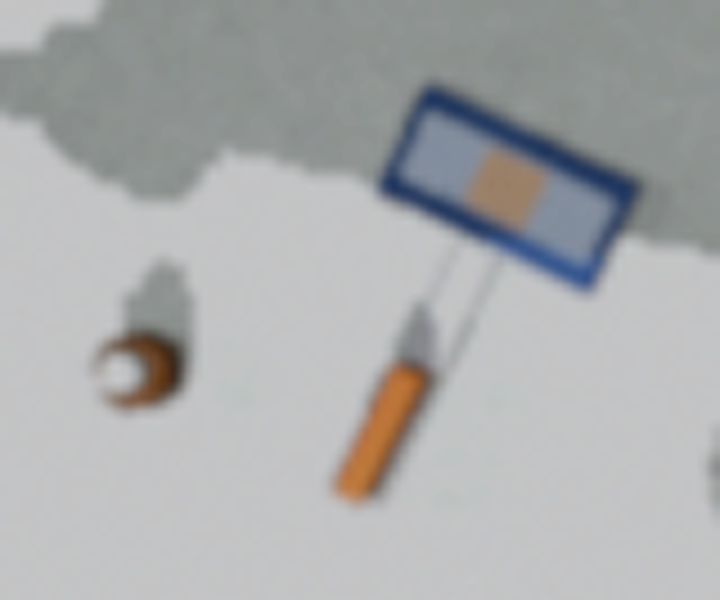

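View pics/c.png

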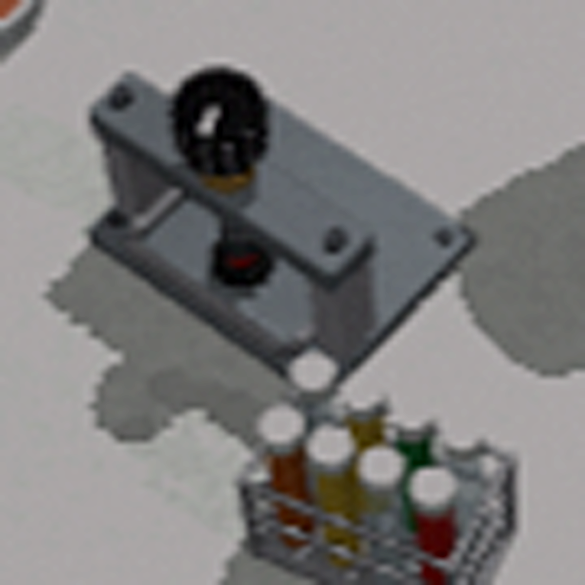

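View pics/d.png

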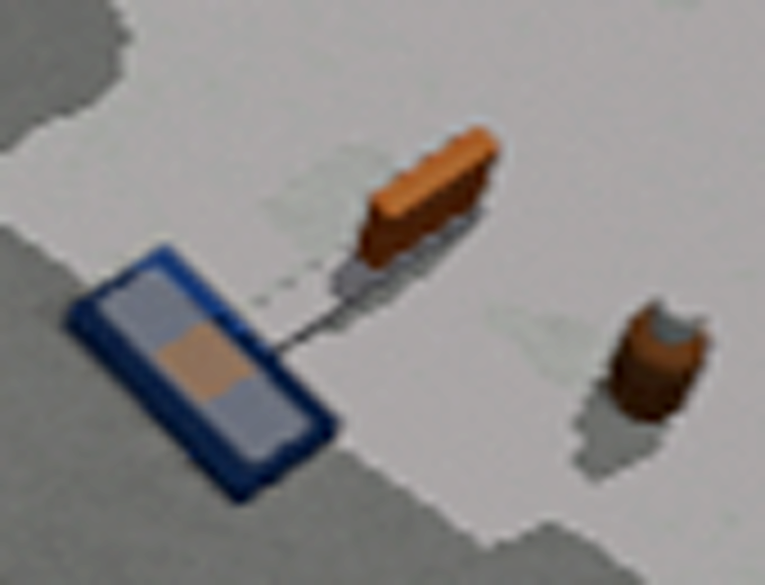

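```bash
cat > h.py <<'E'
from station import r
import numpy as np, cv2
from scipy.optimize import least_squares
CI={n:r.camera_info(n) for n in("scene","top")}
def proj(n,P):
    c=CI[n]; q=(np.atleast_2d(P)-c["position"])@c["attitude"]
    return np.c_[c["fx"]*q[:,0]/q[:,2]+c["cx"],c["fy"]*q[:,1]/q[:,2]+c["cy"]]
def un(U,s,o): return (np.array(U,float)+.5)/s-.5+np.array(o)
def ray(n,uv,z):
    c=CI[n]; d=c["attitude"]@np.array([(uv[0]-c["cx"])/c["fx"],(uv[1]-c["cy"])/c["fy"],1.]); p=c["position"]
    return p+d*(z-p[2])/d[2]
def place(p,L):
    c,s=np.cos(p[2]),np.sin(p[2]); L=np.array(L,float)/1000
    return np.c_[p[0]+c*L[:,0]-s*L[:,1],p[1]+s*L[:,0]+c*L[:,1],L[:,2]]
def fit(obs,p0,verbose=True):
    # obs: (cam,uv list,local list)
    f=lambda p:np.concatenate([(proj(n,place(p,L))-uv).ravel() for n,uv,L in obs])
    s=least_squares(f,p0,loss="soft_l1")
    if verbose:
        print(s.x[:2],np.degrees(s.x[2]))
        for n,uv,L in obs: print(n,np.round(proj(n,place(s.x,L))-uv,1).tolist())
    return s.x
E
python3 - <<'E'
from h import *
a=un([(138,437),(515,510),(182,155),(590,232),(168,250),(578,322)],9,(295,160))
La=[(-80,72,12),(-80,-72,12),(15,70,88),(15,-70,88),(-15,70,88),(-15,-70,88)]
c=un([(128,72),(92,112),(372,240),(335,283),(475,240)],6.5,(190,180))
Lc=[(-15,-70,88),(15,-70,88),(-15,70,88),(15,70,88),(-80,72,12)]
P=fit([("top",a,La),("scene",c,Lc)],[.5,0,-.1])
fit([("top",a,La)],P)
b=un([(432,85),(638,185),(590,292),(380,190),(398,362),(432,375),(335,490),(372,502)],9,(175,205))
Lb=[(22,43,12),(22,-43,12),(-22,-43,12),(-22,43,12),(-71,6,40),(-71,-6,40),(-121,6,40),(-121,-6,40)]
d=un([(240,490),(70,315),(338,420),(165,248),(375,207),(490,132)],9,(325,195))
Ld=[(22,43,12),(22,-43,12),(-22,43,12),(-22,-43,12),(-71,0,40),(-121,0,40)]
H=fit([("top",b,Lb),("scene",d,Ld)],[.4,.2,-.4]); fit([("top",b,Lb)],H)
print("grip",place(H,[(-96,0,28)]))
# knob height: knob top centre in scene
kt=un([(220,108)],6.5,(190,180)); 
for v in (0,.5,1,1.5): print(v,(un(proj("scene",place(P,[(0,0,133+6.37*v)])),1,(0,0))-np.array([190,180]))*6.5,(proj("top",place(P,[(0,0,133+6.37*v)]))-np.array([295,160]))*9,(proj("scene",place(P,[(0,0,12+6.37*v)]))-np.array([190,180]))*6.5)
# bystanders
print("vial",ray("top",un([(122,370)],9,(175,205))[0],.055),"flask",ray("top",(385,173),.0),"rack",ray("top",(297,155),.097),"dish",ray("top",(400,212),.019))
E
```

```text
[ 0.60136571 -0.03527127] -9.066482750945926
top [[-2.2, 0.3], [-0.3, 0.2], [0.1, 0.4], [-0.4, 0.0], [-0.0, -0.6], [-0.7, -0.4]]
scene [[0.4, 0.1], [-1.2, 0.5], [-0.2, -1.0], [-1.6, -0.5], [-0.1, -0.5]]
[ 0.60144538 -0.03654307] -8.8334893206839
top [[-1.7, 0.4], [0.2, 0.1], [0.5, 0.5], [0.1, -0.1], [0.4, -0.5], [-0.3, -0.5]]
[0.47329252 0.29530247] -23.803207515137082
top [[-0.8, -0.4], [0.4, -0.3], [-0.1, 0.2], [-0.9, 0.2], [-0.4, 0.1], [-0.7, 0.3], [-0.2, 0.3], [-0.9, 0.5]]
scene [[-0.3, 0.5], [-1.4, -0.5], [0.1, 0.2], [-0.8, -0.6], [-0.4, 0.1], [-0.9, -0.1]]
[0.4736506  0.29367397] -24.026760150725636
top [[-0.2, -0.6], [0.9, -0.3], [0.3, 0.1], [-0.3, 0.1], [0.1, -0.0], [-0.3, 0.2], [0.2, 0.1], [-0.5, 0.4]]
grip [[0.38545857 0.33404774 0.028     ]]
0 [[212.02412892 108.86328765]] [[387.91964885 222.43132311]] [[238.58510793 267.41349964]]
0.5 [[211.2643319  104.32783817]] [[388.99478249 221.53498836]] [[237.93901659 263.55679245]]
1 [[210.50114642  99.77216199]] [[390.07507212 220.63435508]] [[237.29026891 259.68422879]]
1.5 [[209.73454977  95.19612351]] [[391.16055492 219.72939228]] [[236.63884848 255.79571068]]
vial [0.4068488  0.42175696 0.055     ] flask [ 0.65605817 -0.20262827  0.        ] rack [0.69307355 0.08824827 0.097     ] dish [ 0.52874576 -0.24871388  0.019     ]
```

Call:
apply_moves(offset=[[176, -304, 0], [176, -304, 0], [176, -304, 0], [176, -304, 0], [176, -304, 0], [176, -304, 0], [176, -304, 0], [176, -304, 0], [176, -304, 0], [176, -304, 0], [176, -304, 0], [176, -304, 0], [176, -304, 0], [176, -304, 0]], rot=[[0, 0, -1.628], [0, 0, -1.628], [0, 0, -1.628], [0, 0, -1.628], [0, 0, -1.628], [0, 0, -1.628], [0, 0, -1.628], [0, 0, -1.628], [0, 0, -1.628], [0, 0, -1.628], [0, 0, -1.628], [0, 0, -1.628], [0, 0, -1.628], [0, 0, -1.628]], fingers=[1, 1, 1, 1, 1, 1, 1, 1, 1, 1, 1, 1, 1, 1])

```text
time: 1.27
tool_pos: [0.4247, 0.2689, 0.2308]
ee_rot: [[0.452, 0.892, -0.001], [0.892, -0.452, -0.0], [-0.001, -0.001, -1.0]]
force: [0.2, 0.1, 0.7]
opening: 0.0853
```

Call:
apply_moves(offset=[[176.5, -305, 0], [176.5, -305, 0], [176.5, -305, 0], [176.5, -305, 0], [176.5, -305, 0], [176.5, -305, 0], [176.5, -305, 0], [176.5, -305, 0], [176.5, -305, 0], [176.5, -305, 0], [176.5, -305, 0], [176.5, -305, 0], [176.5, -305, 0], [176.5, -305, 0], [176.5, -305, 0]], rot=[[0, 0, -1.628], [0, 0, -1.628], [0, 0, -1.628], [0, 0, -1.628], [0, 0, -1.628], [0, 0, -1.628], [0, 0, -1.628], [0, 0, -1.628], [0, 0, -1.628], [0, 0, -1.628], [0, 0, -1.628], [0, 0, -1.628], [0, 0, -1.628], [0, 0, -1.628], [0, 0, -1.628]], fingers=[1, 1, 1, 1, 1, 1, 1, 1, 1, 1, 1, 1, 1, 1, 1])

```text
time: 2.52
tool_pos: [0.6013, -0.0357, 0.2309]
ee_rot: [[0.868, -0.496, -0.001], [-0.496, -0.868, 0.0], [-0.001, 0.0, -1.0]]
force: [-0.2, 0.1, 0.6]
opening: 0.0856
```

Call:
apply_moves(offset=[[0, 0, -40], [0, 0, -75], [0, 0, -105], [0, 0, -120], [0, 0, -128], [0, 0, -128], [0, 0, -128]], rot=[[0, 0, 0], [0, 0, 0], [0, 0, 0], [0, 0, 0], [0, 0, 0], [0, 0, 0], [0, 0, 0]], fingers=[1, 1, 1, 1, 1, 1, 1])

```text
time: 3.1
tool_pos: [0.6021, -0.0357, 0.1037]
ee_rot: [[0.867, -0.499, 0.001], [-0.499, -0.867, -0.0], [0.001, -0.0, -1.0]]
force: [0.5, -0.3, -0.1]
opening: 0.0857
```

```bash
python3 - <<'E'
from h import *
im=r.get_image("scene")[:,:,::-1]
cv2.imwrite("pics/e.png",cv2.convertScaleAbs(cv2.resize(im[170:250,180:280],None,fx=7,fy=7,interpolation=cv2.INTER_CUBIC),alpha=1.5))
im=r.get_image("top")[:,:,::-1]
cv2.imwrite("pics/f.png",cv2.convertScaleAbs(cv2.resize(im[150:230,290:390],None,fx=7,fy=7,interpolation=cv2.INTER_CUBIC),alpha=1.5))
E
```

```text
(no output)
```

View pics/e.png

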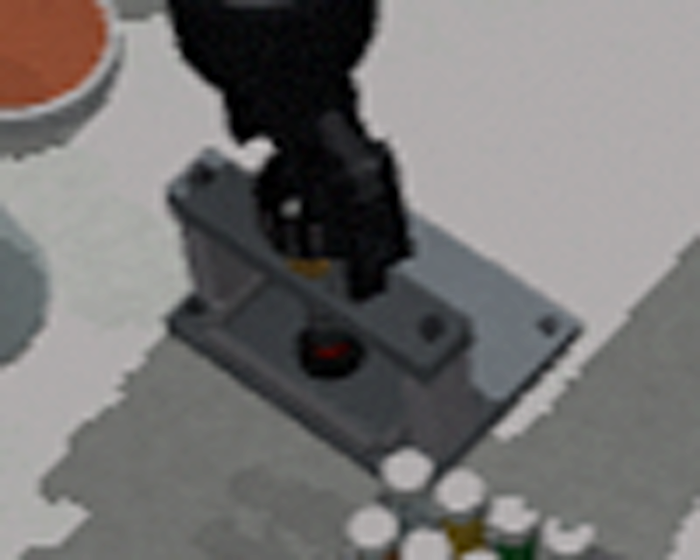

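View pics/f.png

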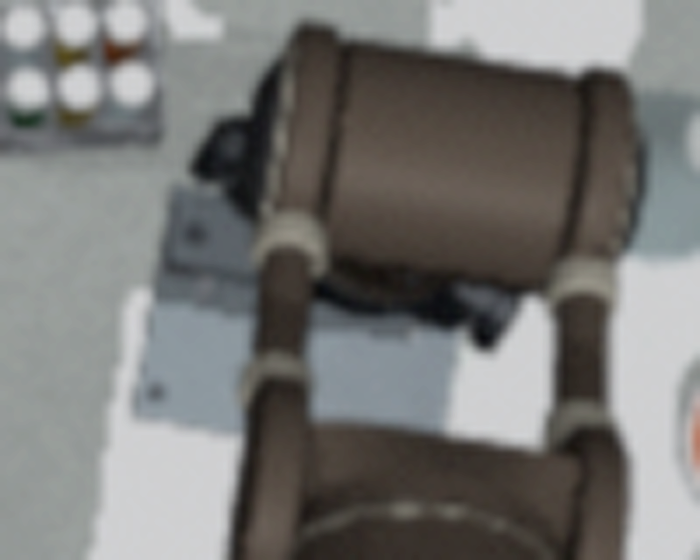

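Call:
apply_moves(offset=[[0, 0, 0], [0, 0, 0], [0, 0, 0], [0, 0, 0], [0, 0, 0], [0, 0, 0], [0, 0, 0], [0, 0, 0]], rot=[[0, 0, 0], [0, 0, 0], [0, 0, 0], [0, 0, 0], [0, 0, 0], [0, 0, 0], [0, 0, 0], [0, 0, 0]], fingers=[-1, -1, -1, -1, -1, -1, -1, -1], force=30)

```text
time: 3.87
tool_pos: [0.602, -0.036, 0.1041]
ee_rot: [[0.866, -0.5, 0.001], [-0.5, -0.866, -0.0], [0.001, -0.0, -1.0]]
force: [-1.4, -0.5, 6.1]
opening: 0.0393
```

```bash
python3 - <<'E'
from h import *
s=r.get_state(); print(s["tool_pos"],s["force"],s["ft_torque"],s["opening"],s["joints"])
E
```

```text
[ 0.6019805  -0.03601446  0.10414614] [-1.36259108 -0.46044771  6.14892643] [-0.11849465  0.2151714   0.01841974] 0.039318042257526005 [-7.55103063e+00  2.36125849e+01  1.01743887e+02 -2.13553497e-02
  5.45910904e+01  1.12489572e+02]
```

Call:
apply_moves(offset=[[0, 0, 0.4], [0, 0, 0.8], [0, 0, 1.1], [0, 0, 1.5], [0, 0, 1.9], [0, 0, 2.3], [0, 0, 2.7], [0, 0, 3.1], [0, 0, 3.4], [0, 0, 3.8]], rot=[[0, 0, 0.06], [0, 0, 0.12], [0, 0, 0.18], [0, 0, 0.24], [0, 0, 0.3], [0, 0, 0.36], [0, 0, 0.42], [0, 0, 0.48], [0, 0, 0.54], [0, 0, 0.6]], fingers=[-1, -1, -1, -1, -1, -1, -1, -1, -1, -1])

```text
time: 4.7
tool_pos: [0.602, -0.0358, 0.1079]
ee_rot: [[0.997, 0.077, 0.001], [0.077, -0.997, 0.0], [0.001, -0.0, -1.0]]
force: [-1.1, -0.2, 5.6]
opening: 0.039
```

```bash
cat > st.py <<'E'
from h import *
s=r.get_state(); R=s["ee_rot"]; print(round(s["time"],2),s["tool_pos"].round(4),"F",s["force"].round(2),"M",s["ft_torque"].round(3),"op",round(s["opening"],4),"phi",np.degrees(np.arctan2(R[1,1],R[0,1])).round(2),"tilt",R[:,2].round(4),"j",s["joints"].round(1))
E
python3 st.py
```

```text
4.7 [ 0.602  -0.0358  0.1079] F [-1.09 -0.22  5.63] M [ 0.038  0.242 -0.29 ] op 0.039 phi -85.57 tilt [ 8.e-04  4.e-04 -1.e+00] j [ -7.6  23.3 101.6   0.   55.   78. ]
```

Call:
apply_moves(offset=[[0, 0, 0.5], [0, 0, 1.0], [0, 0, 1.5], [0, 0, 1.9], [0, 0, 2.4], [0, 0, 2.9], [0, 0, 3.4], [0, 0, 3.9], [0, 0, 4.4], [0, 0, 4.8], [0, 0, 5.3], [0, 0, 5.8], [0, 0, 6.3], [0, 0, 6.8], [0, 0, 7.3]], rot=[[0, 0, 0.076], [0, 0, 0.152], [0, 0, 0.228], [0, 0, 0.304], [0, 0, 0.38], [0, 0, 0.456], [0, 0, 0.532], [0, 0, 0.608], [0, 0, 0.684], [0, 0, 0.76], [0, 0, 0.836], [0, 0, 0.912], [0, 0, 0.988], [0, 0, 1.064], [0, 0, 1.14]], fingers=[-1, -1, -1, -1, -1, -1, -1, -1, -1, -1, -1, -1, -1, -1, -1])

```text
time: 5.95
tool_pos: [0.6016, -0.0355, 0.1152]
ee_rot: [[0.345, 0.938, -0.0], [0.938, -0.345, 0.001], [0.001, -0.0, -1.0]]
force: [-1.1, -0.3, 5.6]
opening: 0.0393
```

```bash
python3 st.py
```

```text
5.95 [ 0.6016 -0.0355  0.1152] F [-1.14 -0.27  5.57] M [ 0.081  0.423 -0.299] op 0.0393 phi -20.21 tilt [-1.e-04  8.e-04 -1.e+00] j [-7.500e+00  2.280e+01  1.015e+02  1.000e-01  5.580e+01  1.260e+01]
```

Call:
apply_moves(offset=[[0, 0, 0.5], [0, 0, 1.0], [0, 0, 1.5], [0, 0, 1.9], [0, 0, 2.4], [0, 0, 2.9], [0, 0, 3.4], [0, 0, 3.9], [0, 0, 4.4], [0, 0, 4.8], [0, 0, 5.3], [0, 0, 5.8], [0, 0, 6.3], [0, 0, 6.8], [0, 0, 7.3]], rot=[[0, 0, 0.076], [0, 0, 0.152], [0, 0, 0.228], [0, 0, 0.304], [0, 0, 0.38], [0, 0, 0.456], [0, 0, 0.532], [0, 0, 0.608], [0, 0, 0.684], [0, 0, 0.76], [0, 0, 0.836], [0, 0, 0.912], [0, 0, 0.988], [0, 0, 1.064], [0, 0, 1.14]], fingers=[-1, -1, -1, -1, -1, -1, -1, -1, -1, -1, -1, -1, -1, -1, -1])

```text
time: 7.2
tool_pos: [0.6013, -0.0358, 0.1224]
ee_rot: [[-0.709, 0.706, -0.001], [0.706, 0.709, 0.0], [0.001, -0.0, -1.0]]
force: [-1.8, -0.1, 6.2]
opening: 0.0395
```

```bash
python3 st.py
```

```text
7.2 [ 0.6013 -0.0358  0.1224] F [-1.8  -0.09  6.21] M [-0.149  0.5   -0.238] op 0.0395 phi 45.13 tilt [-8.e-04  2.e-04 -1.e+00] j [ -7.5  22.2 101.3   0.   56.6 -52.7]
```

Call:
apply_moves(offset=[[0, 0, 0.2], [0, 0, 0.4], [0, 0, 0.6], [0, 0, 0.8], [0, 0, 1.0], [0, 0, 1.3]], rot=[[0, 0, 0.033], [0, 0, 0.067], [0, 0, 0.1], [0, 0, 0.133], [0, 0, 0.167], [0, 0, 0.2]], fingers=[-1, -1, -1, -1, -1, -1])

```text
time: 7.7
tool_pos: [0.6013, -0.0358, 0.1237]
ee_rot: [[-0.834, 0.552, -0.001], [0.552, 0.834, 0.0], [0.001, -0.0, -1.0]]
force: [-2.1, -0.2, 6.9]
opening: 0.0392
```

```bash
python3 st.py
```

```text
7.7 [ 0.6013 -0.0358  0.1237] F [-2.05 -0.16  6.94] M [-0.194  0.485 -0.205] op 0.0392 phi 56.48 tilt [-8.e-04  0.e+00 -1.e+00] j [ -7.5  22.1 101.2  -0.   56.7 -64. ]
```

Call:
apply_moves(offset=[[0, 0, 0.2], [0, 0, 0.4], [0, 0, 0.6], [0, 0, 0.8], [0, 0, 1.0], [0, 0, 1.3]], rot=[[0, 0, 0.033], [0, 0, 0.067], [0, 0, 0.1], [0, 0, 0.133], [0, 0, 0.167], [0, 0, 0.2]], fingers=[-1, -1, -1, -1, -1, -1])

```text
time: 8.2
tool_pos: [0.6013, -0.0359, 0.125]
ee_rot: [[-0.927, 0.376, -0.001], [0.376, 0.927, -0.0], [0.001, -0.0, -1.0]]
force: [-1.8, 0.2, 5.7]
opening: 0.0395
```

```bash
python3 st.py
```

```text
8.2 [ 0.6013 -0.0359  0.125 ] F [-1.77  0.24  5.68] M [-0.169  0.456 -0.28 ] op 0.0395 phi 67.94 tilt [-7.e-04 -1.e-04 -1.e+00] j [ -7.6  22.  101.2  -0.   56.8 -75.5]
```

Call:
apply_moves(offset=[[0, 0, 0.2], [0, 0, 0.4], [0, 0, 0.6], [0, 0, 0.8], [0, 0, 1.0], [0, 0, 1.3]], rot=[[0, 0, 0.033], [0, 0, 0.067], [0, 0, 0.1], [0, 0, 0.133], [0, 0, 0.167], [0, 0, 0.2]], fingers=[-1, -1, -1, -1, -1, -1])

```text
time: 8.7
tool_pos: [0.6013, -0.0359, 0.1263]
ee_rot: [[-0.983, 0.184, -0.001], [0.184, 0.983, -0.0], [0.001, -0.0, -1.0]]
force: [-3.0, -0.3, 4.8]
opening: 0.0394
```

```bash
python3 st.py
```

```text
8.7 [ 0.6013 -0.0359  0.1263] F [-2.96 -0.29  4.78] M [-0.287  0.462 -0.279] op 0.0394 phi 79.4 tilt [-7.e-04 -2.e-04 -1.e+00] j [ -7.6  21.9 101.2  -0.   57.  -86.9]
```

Call:
apply_moves(offset=[[0, 0, 0.2], [0, 0, 0.4], [0, 0, 0.6], [0, 0, 0.8], [0, 0, 1.0], [0, 0, 1.3]], rot=[[0, 0, 0.033], [0, 0, 0.067], [0, 0, 0.1], [0, 0, 0.133], [0, 0, 0.167], [0, 0, 0.2]], fingers=[-1, -1, -1, -1, -1, -1])

```text
time: 9.2
tool_pos: [0.6013, -0.036, 0.1275]
ee_rot: [[-1.0, -0.015, -0.001], [-0.015, 1.0, -0.0], [0.001, -0.0, -1.0]]
force: [-2.3, -0.0, 5.5]
opening: 0.0391
```

```bash
python3 st.py
```

```text
9.2 [ 0.6013 -0.036   0.1275] F [-2.32 -0.05  5.48] M [-0.22   0.467 -0.214] op 0.0391 phi 90.86 tilt [-6.e-04 -3.e-04 -1.e+00] j [ -7.6  21.8 101.1  -0.   57.1 -98.4]
```

Call:
apply_moves(offset=[[0, 0, 0.2], [0, 0, 0.4], [0, 0, 0.6]], rot=[[0, 0, 0.033], [0, 0, 0.067], [0, 0, 0.1]], fingers=[-1, -1, -1])

```text
time: 9.45
tool_pos: [0.6013, -0.036, 0.1282]
ee_rot: [[-0.993, -0.115, -0.001], [-0.115, 0.993, -0.0], [0.001, -0.0, -1.0]]
force: [-3.1, -0.9, 5.3]
opening: 0.0392
```

```bash
python3 st.py
```

```text
9.45 [ 0.6013 -0.036   0.1282] F [-3.13 -0.9   5.3 ] M [-0.226  0.439 -0.32 ] op 0.0392 phi 96.59 tilt [-6.e-04 -3.e-04 -1.e+00] j [  -7.6   21.8  101.1   -0.    57.2 -104.1]
```

Call:
apply_moves(offset=[[0, 0, 0.2], [0, 0, 0.4], [0, 0, 0.6]], rot=[[0, 0, 0.033], [0, 0, 0.067], [0, 0, 0.1]], fingers=[-1, -1, -1])

```text
time: 9.7
tool_pos: [0.6022, -0.0357, 0.1283]
ee_rot: [[-0.978, -0.211, 0.002], [-0.211, 0.978, 0.001], [-0.002, 0.0, -1.0]]
force: [0.5, -0.5, 2.2]
opening: 0.0392
```

```bash
python3 st.py
```

```text
9.7 [ 0.6022 -0.0357  0.1283] F [ 0.49 -0.53  2.21] M [ 0.055 -0.196 -0.414] op 0.0392 phi 102.17 tilt [ 1.9e-03  9.0e-04 -1.0e+00] j [-7.600e+00  2.180e+01  1.011e+02  1.000e-01  5.700e+01 -1.098e+02]
```

Call:
apply_moves(offset=[[0, 0, 0], [0, 0, 0], [0, 0, 0], [0, 0, 0], [0, 0, 0], [0, 0, 0], [0, 0, 30], [0, 0, 65], [0, 0, 100], [-215, 369, 100], [-215, 369, 100], [-215, 369, 100], [-215, 369, 100], [-215, 369, 100], [-215, 369, 100], [-215, 369, 100], [-215, 369, 100], [-215, 369, 100], [-215, 369, 100], [-215, 369, 100]], rot=[[0, 0, 0], [0, 0, 0], [0, 0, 0], [0, 0, 0], [0, 0, 0], [0, 0, 0], [0, 0, 0], [0, 0, 0], [0, 0, 0], [0, 0, -0.63], [0, 0, -0.63], [0, 0, -0.63], [0, 0, -0.63], [0, 0, -0.63], [0, 0, -0.63], [0, 0, -0.63], [0, 0, -0.63], [0, 0, -0.63], [0, 0, -0.63], [0, 0, -0.63]], fingers=[1, 1, 1, 1, 1, 1, 1, 1, 1, 1, 1, 1, 1, 1, 1, 1, 1, 1, 1, 1])

```text
time: 11.37
tool_pos: [0.3839, 0.3367, 0.2284]
ee_rot: [[-0.916, 0.401, -0.001], [0.401, 0.916, 0.002], [0.001, 0.002, -1.0]]
force: [-1.1, -0.3, 0.1]
opening: 0.0856
```

```bash
python3 st.py; python3 - <<'E'
from h import *
im=r.get_image("scene")[:,:,::-1]; cv2.imwrite("pics/s2.png",im)
cv2.imwrite("pics/g.png",cv2.convertScaleAbs(cv2.resize(im[170:250,180:280],None,fx=7,fy=7,interpolation=cv2.INTER_CUBIC),alpha=1.5))
im=r.get_image("top")[:,:,::-1]; cv2.imwrite("pics/t2.png",im)
E
```

```text
11.37 [0.3839 0.3367 0.2284] F [-1.14 -0.33  0.09] M [-0.034 -0.008 -0.043] op 0.0856 phi 66.34 tilt [-7.0e-04  2.2e-03 -1.0e+00] j [ 3.63e+01  5.10e+00  1.09e+02  1.00e-01  6.58e+01 -3.01e+01]
```

View pics/g.png

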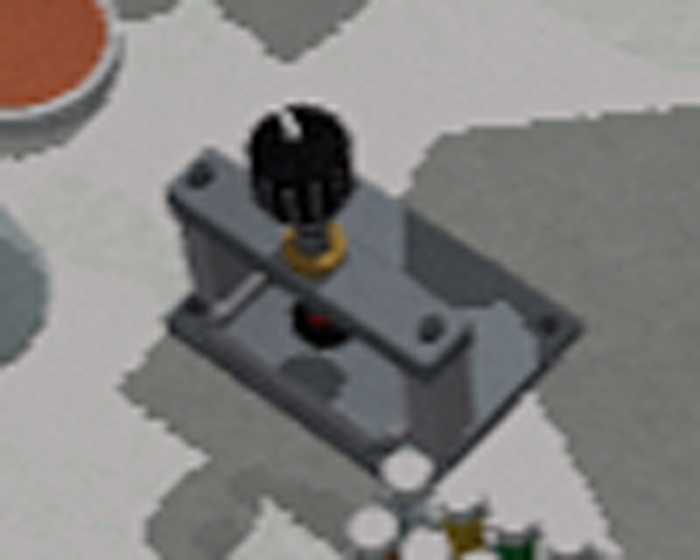

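View pics/s2.png

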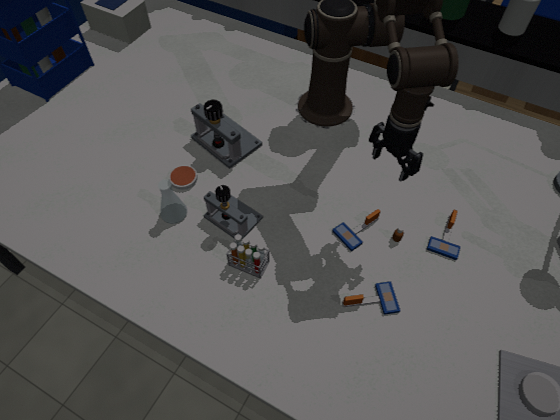

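View pics/t2.png

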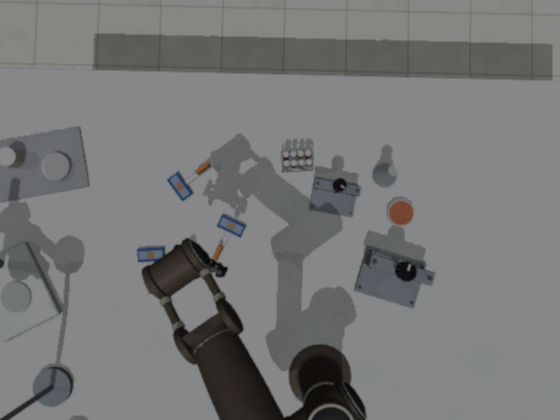

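Call:
apply_moves(offset=[[0, 0, -40], [0, 0, -80], [0, 0, -120], [0, 0, -155], [0, 0, -180], [0, 0, -200], [0, 0, -212], [0, 0, -214], [0, 0, -214]], rot=[[0, 0, 0], [0, 0, 0], [0, 0, 0], [0, 0, 0], [0, 0, 0], [0, 0, 0], [0, 0, 0], [0, 0, 0], [0, 0, 0]], fingers=[1, 1, 1, 1, 1, 1, 1, 1, 1])

```text
time: 12.22
tool_pos: [0.3868, 0.3325, 0.0137]
ee_rot: [[-0.914, 0.405, -0.001], [0.405, 0.914, -0.001], [0.0, -0.001, -1.0]]
force: [0.2, 0.3, 0.3]
opening: 0.0856
```

```bash
python3 st.py; python3 - <<'E'
from h import *
im=r.get_image("scene")[:,:,::-1]
cv2.imwrite("pics/i.png",cv2.convertScaleAbs(cv2.resize(im[160:260,320:440],None,fx=6,fy=6,interpolation=cv2.INTER_CUBIC),alpha=1.5))
E
```

```text
12.22 [0.3868 0.3325 0.0137] F [0.22 0.3  0.26] M [ 0.034 -0.037  0.065] op 0.0856 phi 66.13 tilt [-8.e-04 -8.e-04 -1.e+00] j [ 35.8  23.8 115.7  -0.   40.5 -30.3]
```

View pics/i.png

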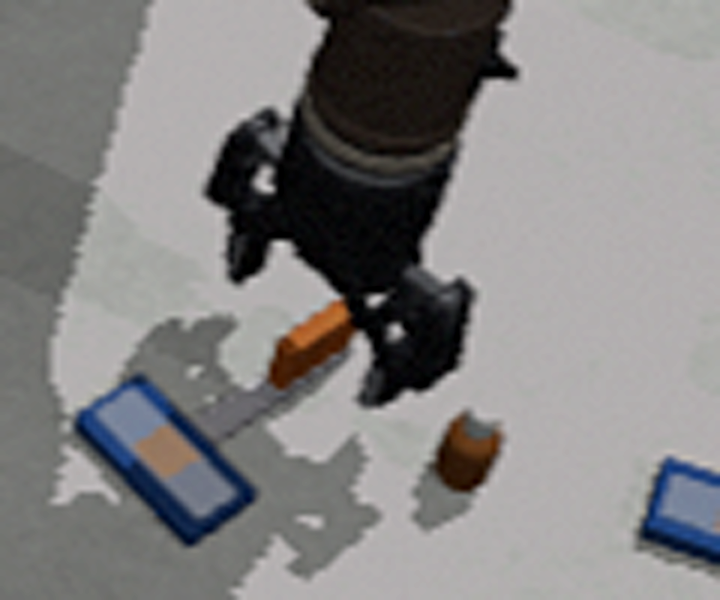

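The fingers straddle the rib and the vial (about 465,450) is clear; closing.

Call:
apply_moves(offset=[[0, 0, 0], [0, 0, 0], [0, 0, 0], [0, 0, 0], [0, 0, 0], [0, 0, 0], [0, 0, 0], [0, 0, 0], [0, 0, 0], [0, 0, 0], [0, 0, 0], [0, 0, 0]], rot=[[0, 0, 0], [0, 0, 0], [0, 0, 0], [0, 0, 0], [0, 0, 0], [0, 0, 0], [0, 0, 0], [0, 0, 0], [0, 0, 0], [0, 0, 0], [0, 0, 0], [0, 0, 0]], fingers=[-1, -1, -1, -1, -1, -1, -1, -1, -1, -1, -1, -1], force=60)

```text
time: 13.27
tool_pos: [0.387, 0.3338, 0.0147]
ee_rot: [[-0.915, 0.404, 0.001], [0.404, 0.915, 0.001], [-0.0, 0.001, -1.0]]
force: [-1.5, 0.8, 4.7]
opening: 0.0109
```

```bash
python3 st.py
```

```text
13.27 [0.387  0.3338 0.0147] F [-1.53  0.76  4.69] M [0.115 0.159 0.045] op 0.0109 phi 66.18 tilt [ 9.e-04  9.e-04 -1.e+00] j [ 35.9  23.7 115.7   0.   40.5 -30.3]
```

Call:
apply_moves(offset=[[0, 0, 10], [0, 0, 25], [0, 0, 45], [0, 0, 60], [0, 0, 60]], rot=[[0, 0, 0], [0, 0, 0], [0, 0, 0], [0, 0, 0], [0, 0, 0]], fingers=[-1, -1, -1, -1, -1])

```text
time: 13.68
tool_pos: [0.3882, 0.3344, 0.0768]
ee_rot: [[-0.915, 0.404, 0.004], [0.404, 0.915, 0.003], [-0.003, 0.004, -1.0]]
force: [0.2, 0.6, -1.4]
opening: 0.0109
```

```bash
python3 st.py; python3 - <<'E'
from h import *
im=r.get_image("scene")[:,:,::-1]
cv2.imwrite("pics/j.png",cv2.convertScaleAbs(cv2.resize(im[150:250,310:430],None,fx=6,fy=6,interpolation=cv2.INTER_CUBIC),alpha=1.5))
im=r.get_image("top")[:,:,::-1]
cv2.imwrite("pics/k.png",cv2.convertScaleAbs(cv2.resize(im[195:275,175:275],None,fx=7,fy=7,interpolation=cv2.INTER_CUBIC),alpha=1.5))
E
```

```text
13.68 [0.3882 0.3344 0.0768] F [ 0.24  0.56 -1.38] M [0.076 0.055 0.07 ] op 0.0109 phi 66.18 tilt [ 0.004   0.0028 -1.    ] j [ 35.9  17.3 114.9  -0.   47.6 -30.3]
```

View pics/j.png

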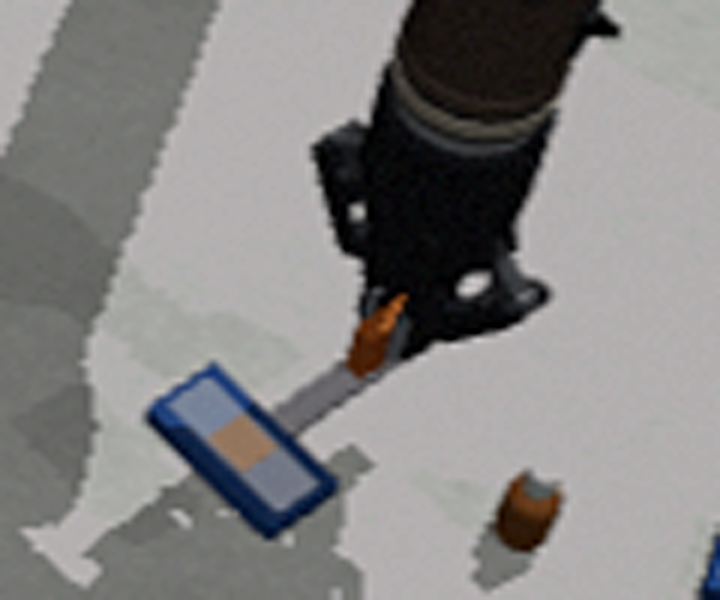

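View pics/k.png

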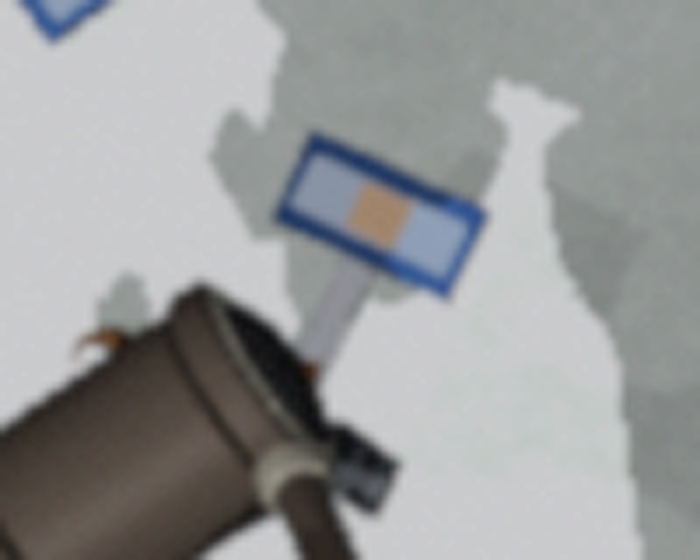

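Call:
apply_moves(offset=[[30, -35, 0], [35, -75, 0], [40, -115, 0], [45, -155, 0], [50, -195, 0], [55, -235, 0], [60, -270, 0], [65, -300, 0], [69, -325, 0], [72.6, -340, 0], [72.6, -346.6, 0], [72.6, -346.6, 0], [72.6, -346.6, 0]], rot=[[0, 0, 0.05], [0, 0, 0.1], [0, 0, 0.15], [0, 0, 0.2], [0, 0, 0.25], [0, 0, 0.2595], [0, 0, 0.2595], [0, 0, 0.2595], [0, 0, 0.2595], [0, 0, 0.2595], [0, 0, 0.2595], [0, 0, 0.2595], [0, 0, 0.2595]], fingers=[-1, -1, -1, -1, -1, -1, -1, -1, -1, -1, -1, -1, -1])

```text
time: 14.87
tool_pos: [0.4578, -0.013, 0.0731]
ee_rot: [[-0.988, 0.156, -0.003], [0.156, 0.988, 0.001], [0.003, 0.0, -1.0]]
force: [0.2, 1.2, -1.3]
opening: 0.0107
```

Call:
apply_moves(offset=[[0, 0, -10], [0, 0, -20], [0, 0, -30], [0, 0, -38], [0, 0, -41], [0, 0, -41], [0, 0, -41], [0, 0, -41]], rot=[[0, 0, 0], [0, 0, 0], [0, 0, 0], [0, 0, 0], [0, 0, 0], [0, 0, 0], [0, 0, 0], [0, 0, 0]], fingers=[-1, -1, -1, -1, -1, -1, -1, -1])

```text
time: 15.53
tool_pos: [0.4596, -0.0133, 0.0333]
ee_rot: [[-0.988, 0.156, 0.001], [0.156, 0.988, -0.0], [-0.001, 0.0, -1.0]]
force: [0.8, -0.2, -1.1]
opening: 0.0106
```

```bash
python3 st.py; python3 - <<'E'
from h import *
im=r.get_image("scene")[:,:,::-1]
cv2.imwrite("pics/l.png",cv2.convertScaleAbs(cv2.resize(im[160:260,180:300],None,fx=6,fy=6,interpolation=cv2.INTER_CUBIC),alpha=1.5))
im=r.get_image("top")[:,:,::-1]
cv2.imwrite("pics/m.png",cv2.convertScaleAbs(cv2.resize(im[160:240,285:385],None,fx=7,fy=7,interpolation=cv2.INTER_CUBIC),alpha=1.5))
E
```

```text
15.53 [ 0.4596 -0.0133  0.0333] F [ 0.85 -0.19 -1.1 ] M [-0.035  0.063 -0.005] op 0.0106 phi 81.05 tilt [ 7.e-04 -1.e-04 -1.e+00] j [ -7.1  17.3 122.2   0.   40.5 -88.1]
```

View pics/l.png

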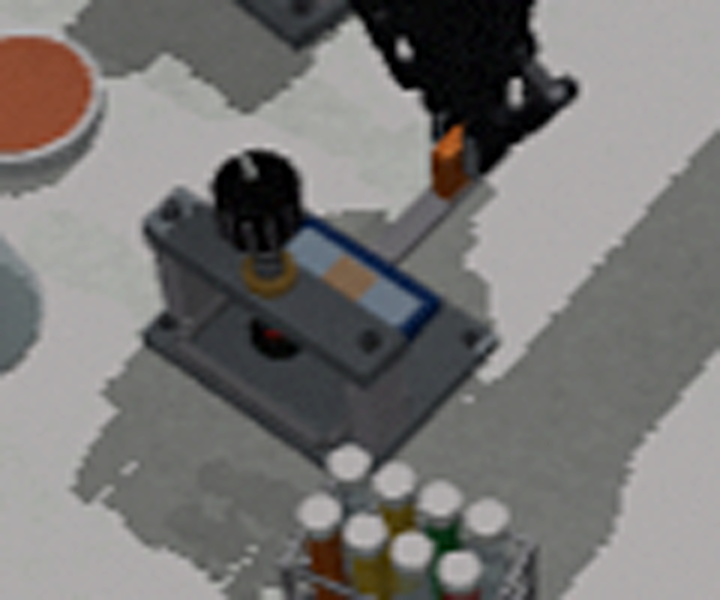

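View pics/m.png

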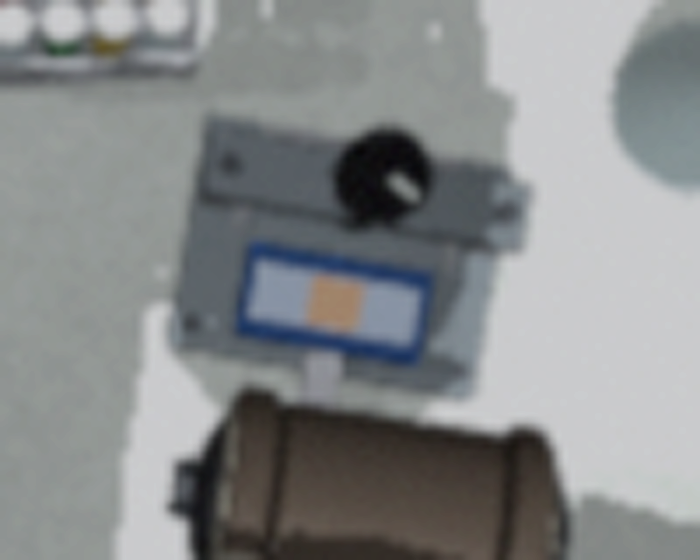

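```bash
python3 - <<'E'
from h import *
b=un([(252,243),(435,270),(420,360),(238,333)],7,(285,160))
L=[(22,43,18.6+12),(22,-43,30.6),(-22,-43,30.6),(-22,43,30.6)]
x=fit([("top",b,L)],[.55,-.03,-.15])
fa=un([(170,345),(476,397),(210,117),(530,183),(203,193),(520,250)],7,(285,160))
LP=[(-80,72,12),(-80,-72,12),(15,70,88),(15,-70,88),(-15,70,88),(-15,-70,88)]
p=fit([("top",fa,LP)],[.6,-.03,-.15])
d=x[:2]-p[:2];c,s=np.cos(p[2]),np.sin(p[2])
print("holder in press",d@[c,s],d@[-s,c],np.degrees(x[2]-p[2]))
E
```

```text
[ 0.55330635 -0.02998925] -7.340690048150746
top [[-0.3, -0.5], [0.2, -0.3], [0.3, 0.5], [-0.3, 0.3]]
[ 0.60104077 -0.03702777] -8.646372466645753
top [[-0.5, -0.1], [-0.3, 0.1], [0.9, 1.2], [0.0, -0.4], [0.2, -0.1], [-0.2, -0.4]]
holder in press -0.04825006214238838 -0.00021765389643137997 1.3056824184950069
```

Call:
apply_moves(offset=[[0, 0, -3], [0, 0, -5], [5, -0.8, -5], [10, -1.6, -5], [15, -2.3, -5], [20, -3.1, -5], [25, -3.9, -5], [30, -4.7, -5], [35, -5.5, -5], [39.5, -6.2, -5], [39.5, -6.2, -5]], rot=[[0, 0, 0], [0, 0, 0], [0, 0, 0], [0, 0, 0], [0, 0, 0], [0, 0, 0], [0, 0, 0], [0, 0, 0], [0, 0, 0], [0, 0, 0], [0, 0, 0]], fingers=[-1, -1, -1, -1, -1, -1, -1, -1, -1, -1, -1])

```text
time: 16.55
tool_pos: [0.5002, -0.0198, 0.0283]
ee_rot: [[-0.988, 0.156, 0.002], [0.156, 0.988, -0.0], [-0.002, 0.0, -1.0]]
force: [0.6, -0.5, -0.8]
opening: 0.0113
```

```bash
python3 st.py
```

```text
16.55 [ 0.5002 -0.0198  0.0283] F [ 0.64 -0.49 -0.77] M [ 0.062  0.098 -0.032] op 0.0113 phi 81.04 tilt [ 1.8e-03 -2.0e-04 -1.0e+00] j [ -7.3  21.4 117.   -0.   41.6 -88.3]
```

Call:
apply_moves(offset=[[0, 0, -0.5], [0, 0, -1.0], [0, 0, -1.0], [0, 0, -1.0]], rot=[[0, 0, 0], [0, 0, 0], [0, 0, 0], [0, 0, 0]], fingers=[-1, -1, -1, -1])

```text
time: 16.88
tool_pos: [0.4982, -0.0195, 0.027]
ee_rot: [[-0.988, 0.156, -0.0], [0.156, 0.988, 0.0], [0.0, -0.0, -1.0]]
force: [0.3, 0.3, -2.4]
opening: 0.0109
```

```bash
python3 st.py
```

```text
16.88 [ 0.4982 -0.0195  0.027 ] F [ 0.32  0.29 -2.4 ] M [ 0.025  0.08  -0.058] op 0.0109 phi 81.05 tilt [-5.e-04  1.e-04 -1.e+00] j [ -7.2  21.4 117.2   0.   41.5 -88.3]
```

Call:
apply_moves(offset=[[0, 0, -0.6], [2, -0.3, -0.6], [4, -0.6, -0.6], [6, -0.9, -0.6], [8, -1.3, -0.6], [9, -1.4, -0.6], [9, -1.4, -0.6], [9, -1.4, -0.6]], rot=[[0, 0, 0], [0, 0, 0], [0, 0, 0], [0, 0, 0], [0, 0, 0], [0, 0, 0], [0, 0, 0], [0, 0, 0]], fingers=[-1, -1, -1, -1, -1, -1, -1, -1])

```text
time: 17.55
tool_pos: [0.5074, -0.0209, 0.0267]
ee_rot: [[-0.988, 0.156, -0.001], [0.156, 0.988, 0.0], [0.001, -0.0, -1.0]]
force: [-3.7, 1.0, 4.9]
opening: 0.011
```

```bash
python3 st.py
```

```text
17.55 [ 0.5074 -0.0209  0.0267] F [-3.67  1.02  4.92] M [0.102 0.475 0.078] op 0.011 phi 81.05 tilt [-9.e-04  1.e-04 -1.e+00] j [ -7.3  22.2 115.9  -0.   41.9 -88.3]
```

Call:
apply_moves(offset=[[0.5, -0.1, 0], [1, -0.2, 0], [1.5, -0.2, 0], [2, -0.3, 0], [2, -0.3, 0]], rot=[[0, 0, 0], [0, 0, 0], [0, 0, 0], [0, 0, 0], [0, 0, 0]], fingers=[-1, -1, -1, -1, -1])

```text
time: 17.97
tool_pos: [0.5073, -0.0209, 0.0267]
ee_rot: [[-0.988, 0.156, -0.005], [0.156, 0.988, 0.001], [0.005, -0.0, -1.0]]
force: [-8.1, 0.8, 10.6]
opening: 0.0108
```

```bash
python3 st.py
```

```text
17.97 [ 0.5073 -0.0209  0.0267] F [-8.15  0.76 10.57] M [ 0.135  1.    -0.032] op 0.0108 phi 81.05 tilt [-5.4e-03  7.0e-04 -1.0e+00] j [ -7.3  22.3 115.7  -0.   42.2 -88.3]
```

Call:
apply_moves(offset=[[0, 0, 0], [0, 0, 0], [0, 0, 0], [0, 0, 0], [0, 0, 0], [0, 0, 0], [0, 0, 0], [0, 0, 20], [0, 0, 50], [0, 0, 85], [0, 0, 125], [0, 0, 165], [0, 0, 195], [-60, 10, 195], [-60, 10, 195], [-60, 10, 195]], rot=[[0, 0, 0], [0, 0, 0], [0, 0, 0], [0, 0, 0], [0, 0, 0], [0, 0, 0], [0, 0, 0], [0, 0, 0], [0, 0, 0], [0, 0, 0], [0, 0, 0], [0, 0, 0], [0, 0, 0], [0, 0, 0], [0, 0, 0], [0, 0, 0]], fingers=[0, 1, 1, 1, 1, 1, 1, 1, 1, 1, 1, 1, 1, 1, 1, 1])

```text
time: 19.3
tool_pos: [0.4459, -0.0105, 0.2214]
ee_rot: [[-0.988, 0.155, -0.003], [0.155, 0.988, 0.0], [0.003, 0.0, -1.0]]
force: [-0.4, -0.7, 0.1]
opening: 0.0853
```

```bash
python3 st.py; python3 - <<'E'
from h import *
im=r.get_image("scene")[:,:,::-1]; cv2.imwrite("pics/s3.png",im)
cv2.imwrite("pics/n.png",cv2.convertScaleAbs(cv2.resize(im[170:250,190:290],None,fx=7,fy=7,interpolation=cv2.INTER_CUBIC),alpha=1.5))
im=r.get_image("top")[:,:,::-1]; cv2.imwrite("pics/t3.png",im)
cv2.imwrite("pics/o.png",cv2.convertScaleAbs(cv2.resize(im[160:240,285:385],None,fx=7,fy=7,interpolation=cv2.INTER_CUBIC),alpha=1.5))
E
```

```text
19.3 [ 0.4459 -0.0105  0.2214] F [-0.43 -0.67  0.1 ] M [-0.024 -0.019 -0.035] op 0.0853 phi 81.07 tilt [-2.7e-03  5.0e-04 -1.0e+00] j [ -7.   -1.9 117.1   0.   64.9 -88. ]
```

View pics/n.png

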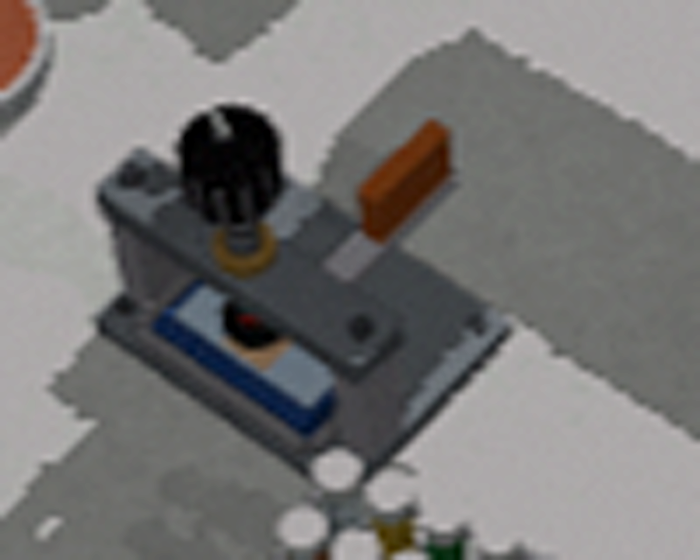

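View pics/o.png

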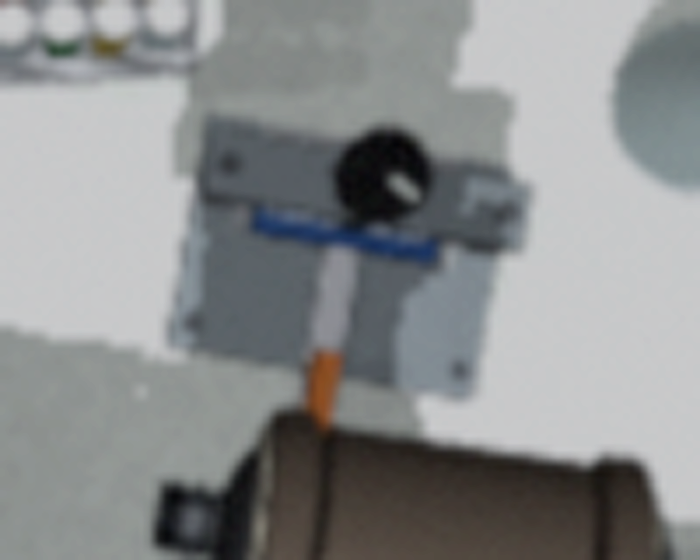

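```bash
python3 - <<'E'
from h import *
P=np.array([.6013,-.036,np.radians(-8.95)])
def show(x0):
    c,s=np.cos(P[2]),np.sin(P[2]); H=[P[0]+c*x0,P[1]+s*x0,P[2]]
    a=(proj("scene",place(H,[(22,-43,24),(22,43,24),(22,43,12),(-71,0,52),(-121,0,52),(-22,8,20),(-22,-8,20)]))-[190,180-10])*7+3
    b=(proj("top",place(H,[(-22,43,12),(-22,-43,12),(-22,43,24),(-22,-43,24),(-71,6,52),(-71,-6,52)]))-[285,160])*7+3
    print(x0);print(a.round(0).tolist());print(b.round(0).tolist())
for x0 in(-.004,.001): show(x0)
E
python3 - <<'E'
import cv2
im=cv2.imread('pics/s3.png')
cv2.imwrite('pics/p.png',cv2.convertScaleAbs(cv2.resize(im[205:235,205:245],None,fx=18,fy=18,interpolation=cv2.INTER_CUBIC),alpha=1.8))
E
```

```text
-0.004
[[152.0, 320.0], [305.0, 426.0], [307.0, 442.0], [368.0, 192.0], [443.0, 119.0], [312.0, 319.0], [283.0, 300.0]]
[[246.0, 239.0], [429.0, 272.0], [248.0, 237.0], [432.0, 270.0], [314.0, 354.0], [340.0, 359.0]]
0.001
[[143.0, 328.0], [297.0, 434.0], [299.0, 450.0], [360.0, 200.0], [436.0, 126.0], [304.0, 327.0], [276.0, 308.0]]
[[248.0, 228.0], [431.0, 261.0], [250.0, 226.0], [434.0, 260.0], [316.0, 343.0], [342.0, 348.0]]
```

View pics/p.png

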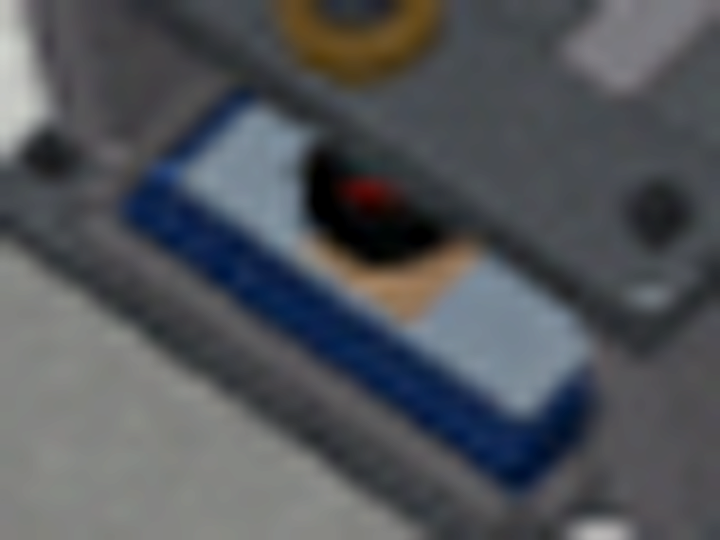

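Call:
apply_moves(offset=[[0, 0, 0], [0, 0, 0], [0, 0, 0], [0, 0, -40], [0, 0, -80], [0, 0, -120], [0, 0, -155], [0, 0, -180], [0, 0, -191], [0, 0, -191], [5, -0.8, -191], [10, -1.6, -191], [14, -2.2, -191], [17, -2.6, -191], [17, -2.6, -191], [17, -2.6, -191]], rot=[[0, 0, 0], [0, 0, 0], [0, 0, 0], [0, 0, 0], [0, 0, 0], [0, 0, 0], [0, 0, 0], [0, 0, 0], [0, 0, 0], [0, 0, 0], [0, 0, 0], [0, 0, 0], [0, 0, 0], [0, 0, 0], [0, 0, 0], [0, 0, 0]], fingers=[-1, -1, -1, -1, -1, -1, -1, -1, -1, -1, -1, -1, -1, -1, -1, -1])

```text
time: 20.73
tool_pos: [0.4676, -0.014, 0.0313]
ee_rot: [[-0.988, 0.156, 0.002], [0.156, 0.988, -0.0], [-0.002, 0.0, -1.0]]
force: [0.7, 0.9, 0.4]
opening: -0.0003
```

```bash
python3 st.py
```

```text
20.73 [ 0.4676 -0.014   0.0313] F [0.72 0.92 0.43] M [ 0.045  0.052 -0.036] op -0.0003 phi 81.04 tilt [ 1.8e-03 -2.0e-04 -1.0e+00] j [ -7.   18.2 121.2  -0.   40.5 -88.1]
```

Call:
apply_moves(offset=[[1, -0.2, 0], [2, -0.3, 0], [3, -0.5, 0], [4, -0.6, 0], [4, -0.6, 0], [4, -0.6, 0]], rot=[[0, 0, 0], [0, 0, 0], [0, 0, 0], [0, 0, 0], [0, 0, 0], [0, 0, 0]], fingers=[-1, -1, -1, -1, -1, -1])

```text
time: 21.23
tool_pos: [0.4706, -0.0144, 0.0305]
ee_rot: [[-0.988, 0.156, -0.0], [0.156, 0.988, 0.0], [0.0, -0.0, -1.0]]
force: [-0.8, 0.4, 0.7]
opening: -0.0004
```

```bash
python3 st.py
```

```text
21.23 [ 0.4706 -0.0144  0.0305] F [-0.83  0.41  0.72] M [ 0.014  0.027 -0.021] op -0.0004 phi 81.04 tilt [-1.e-04  0.e+00 -1.e+00] j [ -7.1  18.6 120.8  -0.   40.6 -88.1]
```

Call:
apply_moves(offset=[[0.5, -0.1, 0], [1, -0.2, 0], [1.5, -0.2, 0], [2, -0.3, 0], [2, -0.3, 0]], rot=[[0, 0, 0], [0, 0, 0], [0, 0, 0], [0, 0, 0], [0, 0, 0]], fingers=[-1, -1, -1, -1, -1])

```text
time: 21.65
tool_pos: [0.4719, -0.0146, 0.0302]
ee_rot: [[-0.988, 0.156, -0.002], [0.156, 0.988, 0.0], [0.002, -0.0, -1.0]]
force: [-2.4, 0.4, 0.5]
opening: 0.0002
```

```bash
python3 st.py
```

```text
21.65 [ 0.4719 -0.0146  0.0302] F [-2.4   0.37  0.47] M [-0.004  0.139 -0.004] op 0.0002 phi 81.05 tilt [-1.6e-03  2.0e-04 -1.0e+00] j [ -7.1  18.8 120.5  -0.   40.8 -88.1]
```

Call:
apply_moves(offset=[[0.5, -0.1, 0], [1, -0.2, 0], [1.5, -0.2, 0], [2, -0.3, 0], [2, -0.3, 0]], rot=[[0, 0, 0], [0, 0, 0], [0, 0, 0], [0, 0, 0], [0, 0, 0]], fingers=[-1, -1, -1, -1, -1])

```text
time: 22.07
tool_pos: [0.4721, -0.0146, 0.0301]
ee_rot: [[-0.988, 0.156, -0.006], [0.156, 0.988, 0.001], [0.006, -0.0, -1.0]]
force: [-6.5, 1.8, 5.4]
opening: -0.0
```

```bash
python3 st.py
```

```text
22.07 [ 0.4721 -0.0146  0.0301] F [-6.49  1.78  5.43] M [0.19  0.943 0.001] op -0.0 phi 81.05 tilt [-5.8e-03  8.0e-04 -1.0e+00] j [ -7.1  18.9 120.3   0.   41.1 -88.1]
```

Call:
apply_moves(offset=[[-15, 2.4, 0], [-20, 3, 20], [-20, 3, 60], [-20, 3, 100], [-20, 3, 140], [-20, 3, 180], [-10, 2, 200], [30, -5, 200], [65, -11, 200], [100, -16, 200], [126.9, -20.7, 200], [126.9, -20.7, 200], [126.9, -20.7, 200], [126.9, -20.7, 165], [126.9, -20.7, 135], [126.9, -20.7, 110], [126.9, -20.7, 97.8], [126.9, -20.7, 97.8], [126.9, -20.7, 97.8]], rot=[[0, 0, 0], [0, 0, 0], [0, 0, 0], [0, 0, 0], [0, 0, 0], [0, 0, 0], [0, 0, 0], [0, 0, 0], [0, 0, 0], [0, 0, 0], [0, 0, 0], [0, 0, 0], [0, 0, 0], [0, 0, 0], [0, 0, 0], [0, 0, 0], [0, 0, 0], [0, 0, 0], [0, 0, 0]], fingers=[-1, -1, -1, -1, 1, 1, 1, 1, 1, 1, 1, 1, 1, 1, 1, 1, 1, 1, 1])

```text
time: 23.65
tool_pos: [0.6009, -0.0356, 0.1283]
ee_rot: [[-0.988, 0.156, -0.001], [0.156, 0.988, 0.0], [0.001, -0.0, -1.0]]
force: [-0.2, 1.0, 0.6]
opening: 0.0854
```

```bash
python3 st.py; python3 - <<'E'
from h import *
im=r.get_image("scene")[:,:,::-1]
cv2.imwrite("pics/q.png",cv2.convertScaleAbs(cv2.resize(im[160:240,190:290],None,fx=7,fy=7,interpolation=cv2.INTER_CUBIC),alpha=1.5))
E
```

```text
23.65 [ 0.6009 -0.0356  0.1283] F [-0.21  1.03  0.57] M [-0.008 -0.036 -0.015] op 0.0854 phi 81.05 tilt [-7.e-04  1.e-04 -1.e+00] j [ -7.5  21.7 101.2  -0.   57.2 -88.6]
```

View pics/q.png

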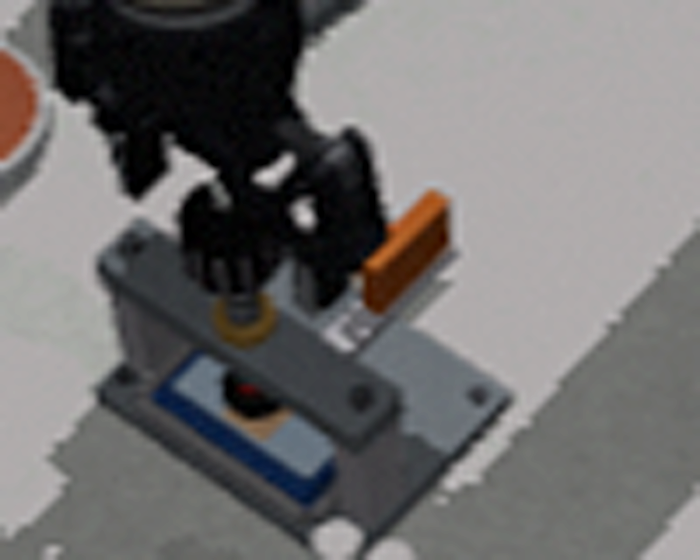

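Call:
apply_moves(offset=[[0, 0, 0], [0, 0, 0], [0, 0, 0], [0, 0, 0], [0, 0, 0], [0, 0, 0], [0, 0, 0], [0, 0, 0]], rot=[[0, 0, 0], [0, 0, 0], [0, 0, 0], [0, 0, 0], [0, 0, 0], [0, 0, 0], [0, 0, 0], [0, 0, 0]], fingers=[-1, -1, -1, -1, -1, -1, -1, -1], force=50)

```text
time: 24.37
tool_pos: [0.6025, -0.036, 0.1298]
ee_rot: [[-0.988, 0.156, 0.002], [0.156, 0.988, -0.0], [-0.002, -0.0, -1.0]]
force: [-1.6, 0.4, 5.2]
opening: 0.0385
```

```bash
python3 st.py
```

```text
24.37 [ 0.6025 -0.036   0.1298] F [-1.64  0.39  5.23] M [-0.034  0.236  0.003] op 0.0385 phi 81.04 tilt [ 2.e-03 -4.e-04 -1.e+00] j [ -7.5  21.7 101.   -0.   57.2 -88.6]
```

Call:
apply_moves(offset=[[0, 0, -0.4], [0, 0, -0.8], [0, 0, -1.1], [0, 0, -1.5], [0, 0, -1.9], [0, 0, -2.3], [0, 0, -2.7], [0, 0, -3.1], [0, 0, -3.4], [0, 0, -3.8], [0, 0, -4.2], [0, 0, -4.6], [0, 0, -5.0], [0, 0, -5.4], [0, 0, -5.7], [0, 0, -6.1], [0, 0, -6.4]], rot=[[0, 0, -0.06], [0, 0, -0.12], [0, 0, -0.18], [0, 0, -0.24], [0, 0, -0.3], [0, 0, -0.36], [0, 0, -0.42], [0, 0, -0.48], [0, 0, -0.54], [0, 0, -0.6], [0, 0, -0.66], [0, 0, -0.72], [0, 0, -0.78], [0, 0, -0.84], [0, 0, -0.9], [0, 0, -0.96], [0, 0, -1.0]], fingers=[-1, -1, -1, -1, -1, -1, -1, -1, -1, -1, -1, -1, -1, -1, -1, -1, -1])

```text
time: 25.78
tool_pos: [0.602, -0.0366, 0.1233]
ee_rot: [[-0.401, 0.916, 0.001], [0.916, 0.401, -0.002], [-0.002, -0.0, -1.0]]
force: [-2.0, -1.3, 6.9]
opening: 0.0387
```

```bash
python3 st.py
```

```text
25.78 [ 0.602  -0.0366  0.1233] F [-2.02 -1.3   6.86] M [-0.317  0.407  0.168] op 0.0387 phi 23.66 tilt [ 7.0e-04 -1.8e-03 -1.0e+00] j [-7.600e+00  2.220e+01  1.012e+02 -1.000e-01  5.660e+01 -3.120e+01]
```

Call:
apply_moves(offset=[[0, 0, -0.4], [0, 0, -0.8], [0, 0, -1.1], [0, 0, -1.5], [0, 0, -1.9], [0, 0, -2.3], [0, 0, -2.7], [0, 0, -3.1], [0, 0, -3.4], [0, 0, -3.8], [0, 0, -4.2], [0, 0, -4.6], [0, 0, -5.0], [0, 0, -5.4], [0, 0, -5.7], [0, 0, -6.1], [0, 0, -6.4]], rot=[[0, 0, -0.06], [0, 0, -0.12], [0, 0, -0.18], [0, 0, -0.24], [0, 0, -0.3], [0, 0, -0.36], [0, 0, -0.42], [0, 0, -0.48], [0, 0, -0.54], [0, 0, -0.6], [0, 0, -0.66], [0, 0, -0.72], [0, 0, -0.78], [0, 0, -0.84], [0, 0, -0.9], [0, 0, -0.96], [0, 0, -1.0]], fingers=[-1, -1, -1, -1, -1, -1, -1, -1, -1, -1, -1, -1, -1, -1, -1, -1, -1])

```text
time: 27.2
tool_pos: [0.6014, -0.0365, 0.117]
ee_rot: [[0.554, 0.833, -0.001], [0.833, -0.554, -0.002], [-0.002, 0.0, -1.0]]
force: [-3.9, -1.5, 8.2]
opening: 0.0388
```

```bash
python3 st.py
```

```text
27.2 [ 0.6014 -0.0365  0.117 ] F [-3.86 -1.55  8.25] M [-0.22   0.694  0.195] op 0.0388 phi -33.63 tilt [-8.0e-04 -1.5e-03 -1.0e+00] j [-7.600e+00  2.260e+01  1.014e+02 -1.000e-01  5.600e+01  2.610e+01]
```

Call:
apply_moves(offset=[[0, 0, -0.3], [0, 0, -0.6], [0, 0, -1.0], [0, 0, -1.3], [0, 0, -1.6]], rot=[[0, 0, -0.05], [0, 0, -0.1], [0, 0, -0.15], [0, 0, -0.2], [0, 0, -0.25]], fingers=[-1, -1, -1, -1, -1])

```text
time: 27.62
tool_pos: [0.6012, -0.0364, 0.1154]
ee_rot: [[0.743, 0.67, -0.001], [0.67, -0.743, -0.001], [-0.002, 0.0, -1.0]]
force: [-4.5, -1.7, 8.8]
opening: 0.0389
```

```bash
python3 st.py
```

```text
27.62 [ 0.6012 -0.0364  0.1154] F [-4.49 -1.66  8.77] M [-0.217  0.673  0.181] op 0.0389 phi -47.95 tilt [-0.0011 -0.0013 -1.    ] j [-7.600e+00  2.270e+01  1.015e+02 -1.000e-01  5.590e+01  4.040e+01]
```

Call:
apply_moves(offset=[[0, 0, -0.3], [0, 0, -0.6], [0, 0, -1.0], [0, 0, -1.3], [0, 0, -1.6]], rot=[[0, 0, -0.05], [0, 0, -0.1], [0, 0, -0.15], [0, 0, -0.2], [0, 0, -0.25]], fingers=[-1, -1, -1, -1, -1])

```text
time: 28.03
tool_pos: [0.6011, -0.0363, 0.1138]
ee_rot: [[0.885, 0.465, -0.001], [0.465, -0.885, -0.001], [-0.002, 0.0, -1.0]]
force: [-4.1, -1.9, 8.7]
opening: 0.0388
```

```bash
python3 st.py
```

```text
28.03 [ 0.6011 -0.0363  0.1138] F [-4.07 -1.95  8.67] M [-0.13  0.71  0.18] op 0.0388 phi -62.27 tilt [-0.0014 -0.0011 -1.    ] j [-7.600e+00  2.280e+01  1.015e+02 -1.000e-01  5.570e+01  5.480e+01]
```

Call:
apply_moves(offset=[[0, 0, -0.3], [0, 0, -0.6], [0, 0, -1.0], [0, 0, -1.3], [0, 0, -1.6]], rot=[[0, 0, -0.05], [0, 0, -0.1], [0, 0, -0.15], [0, 0, -0.2], [0, 0, -0.25]], fingers=[-1, -1, -1, -1, -1])

```text
time: 28.45
tool_pos: [0.6011, -0.0361, 0.1122]
ee_rot: [[0.973, 0.232, -0.002], [0.232, -0.973, -0.001], [-0.002, 0.0, -1.0]]
force: [-4.8, -0.5, 8.9]
opening: 0.0388
```

```bash
python3 st.py;  python3 - <<'E'
from h import *
im=r.get_image("scene")[:,:,::-1]
cv2.imwrite("pics/u.png",cv2.convertScaleAbs(cv2.resize(im[195:235,205:255],None,fx=14,fy=14,interpolation=cv2.INTER_CUBIC),alpha=1.8))
E
```

```text
28.45 [ 0.6011 -0.0361  0.1122] F [-4.78 -0.49  8.93] M [-0.198  0.756  0.167] op 0.0388 phi -76.59 tilt [-1.6e-03 -9.0e-04 -1.0e+00] j [-7.500e+00  2.300e+01  1.016e+02 -1.000e-01  5.560e+01  6.910e+01]
```

View pics/u.png

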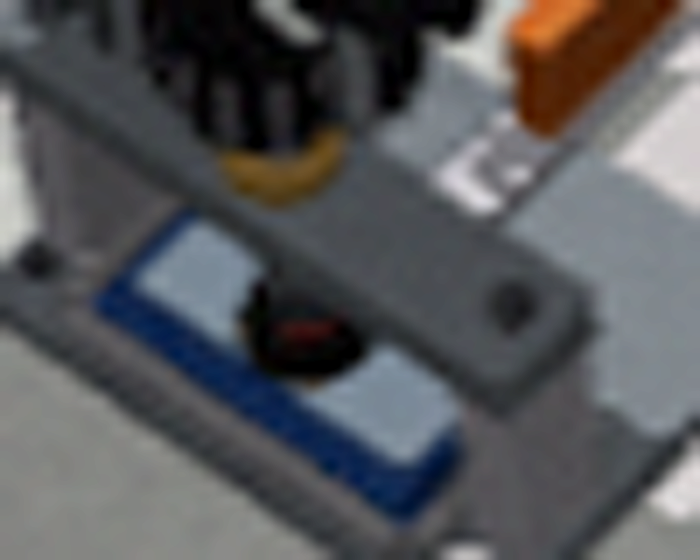

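Call:
apply_moves(offset=[[0, 0, -0.3], [0, 0, -0.6], [0, 0, -0.9], [0, 0, -1.2], [0, 0, -1.2]], rot=[[0, 0, -0.05], [0, 0, -0.1], [0, 0, -0.15], [0, 0, -0.19], [0, 0, -0.19]], fingers=[-1, -1, -1, -1, -1])

```text
time: 28.92
tool_pos: [0.601, -0.036, 0.111]
ee_rot: [[0.999, 0.044, -0.002], [0.044, -0.999, -0.001], [-0.002, 0.0, -1.0]]
force: [-5.6, -0.3, 10.3]
opening: 0.0388
```

```bash
python3 st.py
```

```text
28.92 [ 0.601 -0.036  0.111] F [-5.59 -0.28 10.3 ] M [-0.197  0.751 -0.145] op 0.0388 phi -87.45 tilt [-1.6e-03 -6.0e-04 -1.0e+00] j [-7.500e+00  2.310e+01  1.016e+02 -1.000e-01  5.540e+01  7.990e+01]
```

Call:
apply_moves(offset=[[0, 0, 0], [0, 0, 0], [0, 0, 0], [0, 0, 0], [0, 0, 0], [0, 0, 0], [0, 0, 30], [0, 0, 65], [0, 0, 100], [-40, 5, 110], [-80, 10, 110], [-120, 15, 110], [-160, 20, 110], [-160, 20, 110], [-160, 20, 110]], rot=[[0, 0, 0], [0, 0, 0], [0, 0, 0], [0, 0, 0], [0, 0, 0], [0, 0, 0], [0, 0, 0], [0, 0, 0], [0, 0, 0], [0, 0, 0], [0, 0, 0], [0, 0, 0], [0, 0, 0], [0, 0, 0], [0, 0, 0]], fingers=[0.5, 1, 1, 1, 1, 1, 1, 1, 1, 1, 1, 1, 1, 1, 1])

```text
time: 30.17
tool_pos: [0.4386, -0.0153, 0.2186]
ee_rot: [[0.999, 0.046, -0.002], [0.046, -0.999, 0.0], [-0.002, -0.0, -1.0]]
force: [0.7, -0.1, -0.6]
opening: 0.0856
```

```bash
python3 st.py; python3 - <<'E'
from h import *
im=r.get_image("scene")[:,:,::-1]; cv2.imwrite("pics/s4.png",im)
t=r.get_image("top")[:,:,::-1]; cv2.imwrite("pics/t4.png",t)
f=lambda i,s,x,y,w,h:cv2.convertScaleAbs(cv2.resize(i[y:y+h,x:x+w],None,fx=s,fy=s,interpolation=cv2.INTER_CUBIC),alpha=1.8)
s3=cv2.imread("pics/s3.png");s0=cv2.imread("pics/scene0.png")
cv2.imwrite("pics/v.png",np.hstack([f(s0,8,205,180,48,60),f(im,8,205,180,48,60)]))
t3=cv2.imread("pics/t3.png");t0=cv2.imread("pics/top0.png")
cv2.imwrite("pics/w.png",np.hstack([f(t0,12,328,174,22,26),f(t3,12,328,174,22,26),f(t,12,328,174,22,26)]))
E
```

```text
30.17 [ 0.4386 -0.0153  0.2186] F [ 0.73 -0.06 -0.62] M [ 0.032  0.014 -0.043] op 0.0856 phi -87.39 tilt [-1.7e-03  2.0e-04 -1.0e+00] j [ -7.7  -2.6 118.2   0.   64.6  79.7]
```

View pics/v.png

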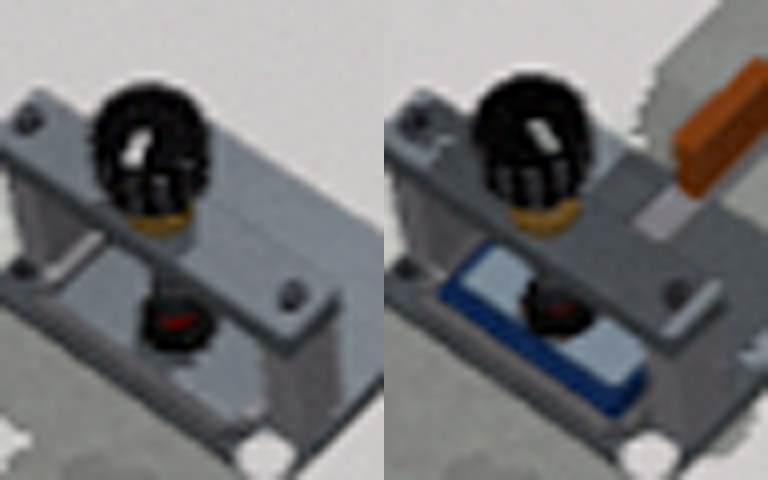

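View pics/w.png

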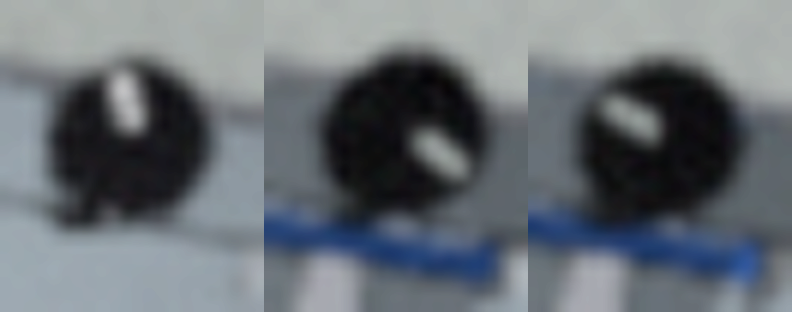

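View pics/s4.png

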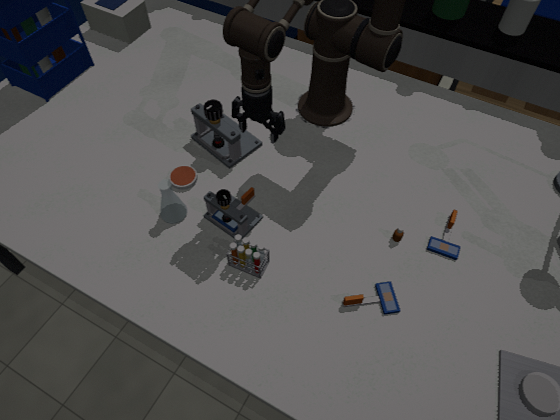

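```bash
python3 - <<'E'
from h import *
P=np.array([.6013,-.036,np.radians(-8.95)])
for n,v,files in (("i",.35,("top0","scene0")),("stop",4.2,("t3","s3")),("fin",1.25,("t4","s4"))):
  for cam,f in zip(("top","scene"),files):
    im=cv2.imread(f"pics/{f}.png").astype(float).min(2)
    z=.133+.00637*v
    uv=proj(cam,place(P,[(0,0,1000*z)]))[0]
    S=20; x0,y0=int(uv[0])-10,int(uv[1])-10
    big=cv2.resize(im[y0:y0+22,x0:x0+22],None,fx=S,fy=S,interpolation=cv2.INTER_CUBIC)
    # rectify to metric
    yy,xx=np.mgrid[-20:20:160j,-20:20:160j]
    W=np.c_[P[0]+xx.ravel()/1000,P[1]+yy.ravel()/1000,np.full(xx.size,z)]
    q=proj(cam,W).astype(np.float32)
    m=cv2.remap(im.astype(np.float32),q[:,0].reshape(160,160),q[:,1].reshape(160,160),cv2.INTER_CUBIC)
    w=np.clip(m-55,0,None)*(np.hypot(xx,yy)<15.5)
    # keep only largest component
    k,lab,st,_=cv2.connectedComponentsWithStats((w>0).astype(np.uint8)); 
    if k>1: w=w*(lab==1+st[1:,4].argmax())
    X,Y=(w*xx).sum()/w.sum(),(w*yy).sum()/w.sum()
    C=np.cov(np.c_[xx.ravel(),yy.ravel()].T,aweights=w.ravel()); e,V=np.linalg.eigh(C)
    a=np.degrees(np.arctan2(V[1,1],V[0,1])); 
    print(n,cam,"centroid",round(X,1),round(Y,1),"ang_c",round(np.degrees(np.arctan2(Y,X)),1),"axis",round(a,1),"(mod180)",np.sqrt(e).round(2), "max",m.max())
E
```

```text
i top centroid 8.6 1.4 ang_c 9.0 axis -163.5 (mod180) [1.68 3.65] max 106.85739
i scene centroid 7.1 2.2 ang_c 17.4 axis -166.7 (mod180) [1.32 3.32] max 119.656204
stop top centroid -6.7 -8.3 ang_c -128.9 axis 51.3 (mod180) [1.33 2.69] max 99.10272
stop scene centroid -8.8 -6.9 ang_c -142.0 axis 58.9 (mod180) [0.79 2.55] max 126.09762
fin top centroid 3.5 7.4 ang_c 65.0 axis 61.2 (mod180) [1.28 3.29] max 97.93887
fin scene centroid 1.1 8.5 ang_c 82.4 axis 61.2 (mod180) [0.91 3.41] max 125.163506
```

```bash
python3 - <<'E'
import cv2,numpy as np
a=cv2.imread("pics/t3.png");b=cv2.imread("pics/t4.png")
f=lambda i:cv2.convertScaleAbs(cv2.resize(i[165:225,305:365],None,fx=6.5,fy=6.5,interpolation=cv2.INTER_CUBIC),alpha=1.6)
cv2.imwrite("pics/x.png",np.hstack([f(a),f(b)]))
E
```

```text
(no output)
```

View pics/x.png

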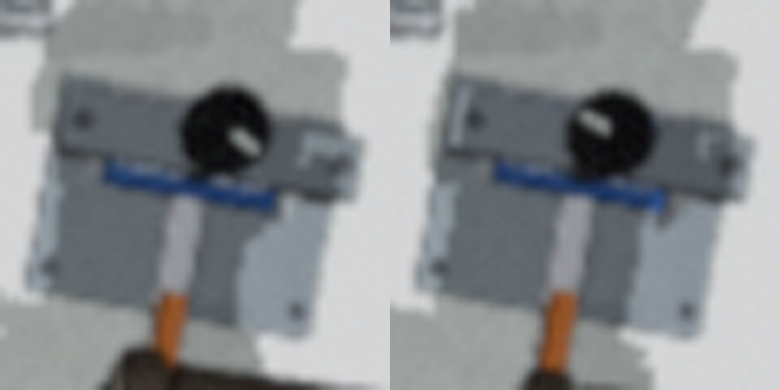

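The holder has not moved between the two pictures: the blue edge is at the same place in both and the rib is aligned. Only the knob has turned. Handing in.

```bash
python3 -c "
from station import r
print(r.hand_in())"
```

```text
the job is handed in; nothing more can be done
None
```

The job is done and handed in at about 30 s, with no verdict reported. The slide holder is home in the smaller press, and the pad has sunk about 4 mm by my estimate.

- **Unscrewing:** I turned the knob anticlockwise about 217° until it stopped at its upper end. That left the pad about 26.7 mm clear and gave me a known knob position. The grip slipped a few degrees at the stop.
- **Holder:** I slid the rightmost holder in by its orange grip. I then pushed on the end of the rib with shut fingers. It stayed put at about 6.5 N, and the position reached matched "home" to about 1 mm. The scene camera alone could only place it within 1 to 4 mm of home. In the last pictures it had not moved while I screwed the knob down.
- **Screwing down:** I turned the knob back 168.5°, to an estimated 1.26 rad, which is about 4 mm of pad travel. I then let go and moved the arm clear.
- **Checks on the knob:** The white mark shows a net turn from the start of about 46°, against about 49° expected after the slip. The knob's rise in the picture and the red collar, still visible but reduced, fit with this. I put the uncertainty on the sink at about 0.4 mm.
- **Check that disagreed:** The torque reading stayed around 0.17 to 0.2 N m and did not show the expected rise when the pad touched. The depth therefore rests on the turn count and the pictures.
- **Bystanders:** The flask, rack, dish and vial look undisturbed in the last pictures.

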